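Right the fallen sugar canister and snap its lid on

TASK

The square sugar canister on the breakfast counter has been knocked over and its lid is off. First stand the canister upright on the counter and let it go, then set the round lid on its neck and press it straight down until it snaps fully home. Do not let up: keep pressing down firmly with about 10 N and finish while still pressing on the lid; leave the mug, the jam jar and the caddy where they are.

Things in the scene. Friction and masses are not known exactly. Their poses are not given: they have to be found in the camera images.
- canister: Empty closed steel canister, 0.18 to 0.29 kg: square body 56 x 56 mm, 80 mm tall, with a round neck 20 mm tall on top. Origin at the centre of its underside, z axis from underside to neck. Starts lying on a flat side, origin 28 mm above the counter, z level and within 0.7 rad of +y (robot's left). Best gripped across its two upright flat sides, near the neck end.
- canister_mouth (a point): Centre of the flat top of the canister's aluminium neck, 100 mm above the centre of its underside. The neck is 42 mm in diameter with a bead of 48 mm around it, and tapers to 36 mm at the top, so a lid set down 2 or 3 mm off centre centres itself.
- lid: Round black lid, 62 mm diameter, 0.12 kg, lying knob up. Origin at the centre of its lower rim, z up. Upper face 22 mm above the rim; square steel knob 24 x 24 mm in the middle, its sides facing the lid's x and y, from 22 to 50 mm above the rim. Any turn about z fits. Push by the gripped knob or with closed fingers on its top. Home, its rim is 83 mm and knob top 133 mm above the counter.
- lid_seat (a point): Centre of the flat ceiling inside the lid, 17 mm above its rim; meets canister_mouth when home. Sprung catches in the skirt ride over the neck's bead: the lid first rests 9 mm too high; pushed, the force climbs to 7 to 20 N, then drops suddenly 4 to 6 mm before home as lid and light canister snap together; pushed on, the ceiling stops hard on the neck, canister on the counter.
- table: The stone counter; its top is the work surface at height 0; origin on the top, in the middle of the work zone.
- mug: Bystander: white mug, 80 mm diameter, 90 mm tall, origin at the centre of its underside, handle to its +y.
- jam_jar: Bystander: amber jam jar with brass cap, 60 mm diameter, 75 mm tall, origin at the centre of its underside.
- caddy: Bystander, fixed: white crock 98 mm across and 102 mm tall in a wire frame about 100 mm square, a spoon sticking up to 160 mm; origin at the centre of its underside.

How it is judged:
By the outcome, as a careful person would: the job done as asked, in the order asked, and still so for the second after the job is handed in, while the arm keeps its last pose, push and grip.
It also fails if it takes over 67 s, if anything falls off the work surface, if the arm or the gripper's body presses on something with over 40 N, if the wrist force passes 120 N, or if a joint passes its speed limit or range.

ROBOT

A 6-joint arm with a two-finger parallel gripper is mounted at the origin on the work surface. World frame = base frame: x ahead of the robot, y to its left, z up, the work surface at z = 0. Lengths are in m, angles in rad, forces in N, time in s.
With the tool pointing down it reaches from about 0.375 to 0.925 m from the base axis. Payload 5.7 kg.
Tool frame: the origin (TCP) lies midway between the tips of the shut fingers; the grasp point (between the pads) lies 19 mm behind it; z points along the fingers, x is the direction in which the jaws open and shut, and the axes are right-handed (so a half turn about z gives the same grasp; the last joint's range is limited). The gripper opens to 88 mm and grips with 3 to 60 N. Pads are 20 mm wide; open, the fingers measure 115 mm over their backs; the gripper's body (75 mm by 178 mm) begins 61 mm behind the grasp point.
Start: joints at [-1.283, 0.359, 1.51, -0, 1.272, -0.115], TCP at [0.235, -0.552, 0.223] pointing down, gripper open.
Joint ranges: [-2.97, 2.97], [-1.01, 2.36], [0.21, 2.38], [-0.96, 4.11], [0.2, 2.71], [-2.98, 2.98]. Speed limits (rad/s): [2.39, 2.39, 3.14, 3.14, 3.14, 3.14].

INTERFACE

Orientations are given as a unit quaternion [x, y, z, w].
In Python, from bench import move_ptp, servo_line, goto_joints, move_gripper, sleep, inverse_kinematics, capture, PlanningError, close_job, spot_in, silhouettes, current_clock, current_joint_pos, current_qvel, current_joint_torque, current_position, current_orientation, current_force, current_torque, current_finger_gap gives the robot as it stands. Calls block until the motion is done:
- move_ptp(position, orientation): joint-space move of the TCP to a pose.
- servo_line(position, orientation=None, rate=0.15, contact_N=None): straight line of the TCP; orientation=None keeps the orientation; rate is the mean speed in m/s. With contact_N (N) it stops when the force on the tool has changed by that much, and returns True; else False.
- goto_joints(angles): joint-space move.
- move_gripper(opening): finger opening in m; the grip force is fixed at half the most; returns when the fingers have stopped.
- sleep(seconds).
- inverse_kinematics(position, orientation): joint angles nearest the present ones, or None.
- capture(name): name is "scene" or "top" or "wrist"; returns a dict with "image" (420x560x3 uint8, blue, green, red), "range_z" (420x560 float32, m along the optical axis (not along the pixel's ray), 0 where there is no reading), "intrinsics" (3x3 intrinsics, pixels), "R" (3x3) and "t" (3): a world point X has camera coordinates R X + t. Camera axes: x right, y down, z forward; pixel columns grow to the right and rows downward; lengths in m; the calibration is good to about 2 mm. A picture is of the moment at which its call begins.
A pose or a line that the arm cannot do raises PlanningError and nothing moves.
- close_job(): hands the job in, once; it reports no verdict.
Trained networks look in the newest picture that a camera, given by its name, has taken for a name from the list of things; names that differ only in an ending like _2 or _b are one class to them, and where a whole thing is asked for, a point or a joint stands for the part that bears it (a point fixed in the world has none). Each returns a list of dicts, best first, with "conf" (0 to 1); they miss things now and then, are a little off and sometimes report something else, mostly with a low value. They report only what shows in the picture. A call takes as long as a camera call.
- spot_in(camera, query): "xy" ([column, row] in pixels, amid what is visible of it).
- silhouettes(camera, query): "region" (420x560 bool, what is visible of it) and "xy" ([column, row] in pixels, amid what is visible of it).
Readings, each from a call of its own:
- current_clock(): time.
- current_joint_pos(): joint angles.
- current_qvel(): joint speeds.
- current_joint_torque(): joint torques, N m.
- current_position(): TCP position.
- current_orientation(): TCP orientation.
- current_force(): force on the tool from outside, world axes, zero at the start.
- current_torque(): the same for the moment, N m.
- current_finger_gap(): finger opening in m.
Only numpy, scipy, OpenCV 4.12 (cv2) and the standard library are available. Lean on these libraries where they do the work, as an engineer would, in place of code of your own. Each camera call takes 0.05 s, during which the arm holds its last target.

## Working session

There is one attempt and no reset: what is moved stays moved. The work goes in short steps, each a Python script; the robot and the scene stay as the last script left them, time stands still between calls to the robot, and variables do not carry over. Pictures are saved under pics/ and viewed, and the job is handed in when it is done.

```bash
ls; mkdir -p pics
cat > h.py <<'E'
import numpy as np, cv2
from bench import *
from scipy.spatial.transform import Rotation as Rn
def cloud(c,mask=None):
    K=c["intrinsics"];d=c["range_z"];m=d>0
    if mask is not None:m&=mask
    v,u=np.nonzero(m);z=d[v,u]
    P=np.c_[(u-K[0,2])/K[0,0]*z,(v-K[1,2])/K[1,1]*z,z]
    return (P-c["t"])@c["R"]
E
python3 - <<'E'
from h import *
for n in("scene","top"):
    c=capture(n);cv2.imwrite(f"pics/{n}0.png",c["image"])
    for q in("canister","lid","mug","jam_jar","caddy","canister_mouth"):
        for s in silhouettes(n,q)[:2]:
            P=cloud(c,s["region"])
            print(n,q,round(s["conf"],2),np.round(s["xy"]),len(P),np.round(np.percentile(P,[3,50,97],axis=0),3).tolist() if len(P) else 0)
print(current_clock(),current_orientation(),current_force())
E
```

```text
pics
scene canister 0.98 [392. 203.] 1421 [[0.452, 0.147, 0.001], [0.496, 0.192, 0.05], [0.508, 0.242, 0.057]]
scene canister 0.43 [282. 247.] 1981 [[0.65, -0.021, 0.002], [0.707, 0.016, 0.052], [0.748, 0.054, 0.089]]
scene lid 0.86 [246. 165.] 503 [[0.466, -0.198, 0.002], [0.499, -0.166, 0.021], [0.518, -0.146, 0.05]]
scene jam_jar 0.92 [180. 217.] 947 [[0.696, -0.248, 0.003], [0.727, -0.215, 0.053], [0.744, -0.197, 0.076]]
scene caddy 0.93 [362. 289.] 3067 [[0.689, 0.146, 0.003], [0.745, 0.207, 0.1], [0.787, 0.259, 0.104]]
scene caddy 0.65 [282. 247.] 1965 [[0.65, -0.021, 0.003], [0.708, 0.016, 0.052], [0.748, 0.054, 0.089]]
scene canister_mouth 0.68 [391. 207.] 1440 [[0.446, 0.147, -0.0], [0.496, 0.192, 0.049], [0.508, 0.241, 0.057]]
scene canister_mouth 0.59 [282. 248.] 1903 [[0.65, -0.021, 0.004], [0.708, 0.016, 0.052], [0.748, 0.054, 0.089]]
top canister 0.95 [163. 278.] 2009 [[0.451, 0.142, 0.012], [0.478, 0.184, 0.055], [0.504, 0.237, 0.058]]
top lid 0.89 [373. 279.] 1027 [[0.463, -0.204, 0.001], [0.489, -0.173, 0.022], [0.516, -0.149, 0.05]]
top mug 0.7 [266. 152.] 2218 [[0.65, -0.022, 0.002], [0.72, 0.014, 0.041], [0.746, 0.047, 0.09]]
top mug 0.36 [161. 278.] 1956 [[0.451, 0.143, 0.028], [0.477, 0.185, 0.055], [0.503, 0.236, 0.058]]
top jam_jar 0.6 [401. 156.] 1212 [[0.687, -0.249, 0.01], [0.707, -0.221, 0.072], [0.738, -0.2, 0.076]]
top caddy 0.81 [161. 136.] 3747 [[0.677, 0.147, 0.001], [0.723, 0.195, 0.101], [0.771, 0.253, 0.129]]
top canister_mouth 0.82 [160. 278.] 2078 [[0.45, 0.143, 0.0], [0.478, 0.186, 0.055], [0.505, 0.239, 0.058]]
0.7 [ 8.34275733e-01 -5.51347440e-01 -3.60594510e-05 -1.74616328e-05] [ 0.40624021  0.08680354 -0.97637612]
```

View pics/top0.png

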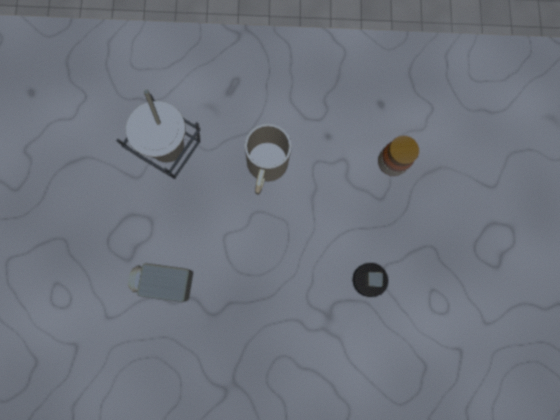

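View pics/scene0.png

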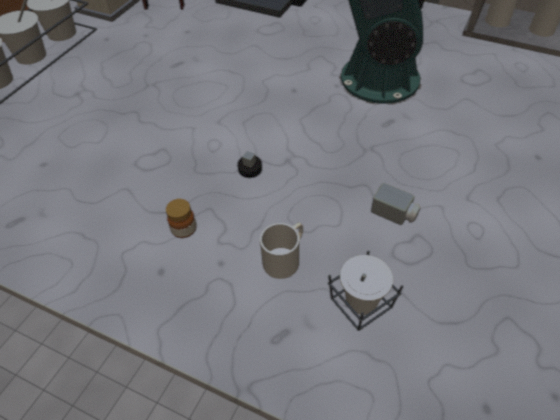

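Run:
```python
from h import *
c=capture("top")
m=np.zeros((420,560),bool);m[230:330,100:230]=1
P=cloud(c,m);print(c["t"],-c["R"].T@c["t"])
def rect(Q,l):
    r=cv2.minAreaRect(Q[:,:2].astype(np.float32)*1000);print(l,len(Q),np.round(r[0],1),np.round(r[1],1),round(r[2],1));return r
B=P[(P[:,2]>.05)&(P[:,2]<.062)]
rect(B,"z>50");rect(P[P[:,2]>.02],"all");rect(P[(P[:,2]>.02)&(P[:,2]<.052)],"neck?")
Q=P[P[:,2]>.02]; 
# centre line profile
mu=B[:,:2].mean(0);w,V=np.linalg.eigh(np.cov(B[:,:2].T));a=V[:,1]*np.sign(V[1,1]);print("axis",a,np.arctan2(a[0],a[1]))
s=(Q[:,:2]-mu)@a;n=(Q[:,:2]-mu)@np.array([a[1],-a[0]])
for k in np.arange(-.07,.07,.006):
    q=(s>=k)&(s<k+.006)
    if q.sum()>3:print(round(k*1000),q.sum(),np.round([n[q].min()*1000,n[q].max()*1000,Q[q,2].max()*1000],1))
m=np.zeros((420,560),bool);m[230:330,320:430]=1
P=cloud(c,m)
K=P[(P[:,2]>.044)];rect(K,"knob")
L=P[(P[:,2]>.018)&(P[:,2]<.026)];print("lid",cv2.minEnclosingCircle(L[:,:2].astype(np.float32)*1000))
```

```text
[-0.02308983  0.59668768  0.69392331] [0.46304106 0.0165889  0.7895674 ]
z>50 1616 [478.2 190.1] [94.6 55.8] 83.3
all 1952 [478.5 192.9] [101.   55.9] 83.3
neck? 408 [478.5 192.9] [101.   55.9] 83.3
axis [0.10847083 0.99409963] 0.10868467153848733
-46 31 [-20.8  23.4  53.4]
-40 197 [-27.9  27.6  57.3]
-34 121 [-26.9  27.1  58.7]
-28 119 [-27.8  28.   59.5]
-22 126 [-27.9  27.2  58. ]
-16 121 [-27.4  28.1  58.9]
-10 121 [-27.8  27.3  58.7]
-4 120 [-27.3  28.   58.7]
2 118 [-27.6  27.5  58.5]
8 124 [-27.4  28.1  59.1]
14 123 [-27.6  28.   58.8]
20 123 [-27.1  28.3  58.6]
26 119 [-27.5  27.8  58.9]
32 116 [-26.9  26.9  59.3]
38 48 [-22.4  24.6  54.7]
44 102 [-20.3  22.9  51.1]
50 84 [-22.2  24.5  53.2]
56 39 [-17.9  18.   48.8]
knob 199 [ 490. -178.] [23.9 23.9] 89.3
lid ((489.6157531738281, -178.15863037109375), 31.02227783203125)
```

```bash
cat >> h.py <<'E'
psi=0.117
A=np.array([np.sin(psi),np.cos(psi),0]);J=np.array([np.cos(psi),-np.sin(psi),0]);U=np.array([0,0,1.])
O=np.array([.4728,.1427,.028])
def tool(al,sg,a=A,j=J):   # al: angle: 0=down, fingers toward +a as al grows
    d=np.sin(al)*a-np.cos(al)*U
    x=sg*j;y=np.cross(d,x)
    return Rn.from_matrix(np.c_[x,y,d])
def pose(g,R):  # grasp point -> tcp
    return g+R.as_matrix()[:,2]*.019, R.as_quat()
E
python3 - <<'E'
from h import *
for sg in(1,-1):
  for deg in (0,15,30,40,45,50,60,70):
    r=np.radians(deg)
    R0=tool(-r,sg);R1=tool(np.pi/2-r,sg)
    g0=O+A*.060;g0[2]=.031
    out=[]
    for g,R in((g0+[0,0,.1],R0),(g0,R0),(g0+[0,0,.12],R1),(np.r_[g0[:2],.06],R1),(np.r_[g0[:2],.06]-R1.as_matrix()[:,2]*.1,R1)):
        q=inverse_kinematics(*pose(g,R));out.append(None if q is None else np.round(q,2).tolist())
    print(sg,deg,out)
E
```

```text
1 0 [[0.27, 0.38, 1.8, -0.0, 0.96, 0.38], [0.27, 0.54, 1.88, -0.0, 0.73, 0.38], [-0.49, 1.0, 2.01, 1.2, 1.62, -1.45], [-0.49, 1.19, 1.94, 1.19, 1.58, -1.56], [-0.68, 1.17, 1.87, 1.01, 1.62, -1.49]]
1 15 [[0.42, 0.46, 1.7, -0.25, 1.13, 0.66], [0.42, 0.6, 1.77, -0.28, 0.93, 0.73], [-0.47, 0.8, 2.05, 1.16, 1.42, -1.29], [-0.47, 1.0, 2.02, 1.19, 1.35, -1.45], [-0.65, 0.94, 1.96, 0.99, 1.44, -1.37]]
1 30 [[0.54, 0.57, 1.6, -0.42, 1.34, 0.83], [0.54, 0.71, 1.64, -0.44, 1.17, 0.92], [-0.39, 0.61, 2.05, 1.08, 1.23, -1.08], [-0.39, 0.81, 2.06, 1.16, 1.14, -1.28], [-0.57, 0.7, 2.02, 0.96, 1.26, -1.17]]
1 40 [[0.6, 0.66, 1.53, -0.51, 1.48, 0.91], [0.6, 0.79, 1.56, -0.52, 1.33, 0.99], [-0.32, 0.5, 2.03, 0.99, 1.11, -0.89], [-0.32, 0.69, 2.07, 1.1, 1.0, -1.12], [-0.48, 0.56, 2.03, 0.9, 1.16, -1.0]]
1 45 [[0.63, 0.7, 1.49, -0.55, 1.55, 0.93], [0.63, 0.84, 1.52, -0.55, 1.41, 1.02], [-0.27, 0.45, 2.02, 0.93, 1.06, -0.79], [-0.27, 0.64, 2.06, 1.05, 0.93, -1.02], [-0.42, 0.5, 2.02, 0.86, 1.1, -0.9]]
1 50 [[0.65, 0.75, 1.46, -0.58, 1.61, 0.96], [0.65, 0.89, 1.48, -0.59, 1.48, 1.04], [-0.22, 0.41, 2.0, 
[... 1369 characters left out ...]
 1.41, -2.12], [-0.27, 0.45, 2.02, 0.93, 1.06, 2.35], [-0.27, 0.64, 2.06, 1.05, 0.93, 2.12], [-0.42, 0.5, 2.02, 0.86, 1.1, 2.25]]
-1 50 [[0.65, 0.75, 1.46, -0.58, 1.61, -2.18], [0.65, 0.89, 1.48, -0.59, 1.48, -2.1], [-0.22, 0.41, 2.0, 0.85, 1.01, 2.47], [-0.22, 0.59, 2.05, 0.99, 0.87, 2.23], [-0.36, 0.44, 2.01, 0.8, 1.06, 2.36]]
-1 60 [[0.69, 0.85, 1.4, -0.66, 1.74, -2.15], [0.69, 0.98, 1.4, -0.65, 1.64, -2.07], [-0.1, 0.35, 1.96, 0.67, 0.94, 2.72], [-0.1, 0.52, 2.03, 0.81, 0.76, 2.51], [-0.21, 0.35, 1.98, 0.65, 0.98, 2.63]]
-1 70 [[0.71, 0.94, 1.35, -0.73, 1.87, -2.13], [0.71, 1.08, 1.33, -0.71, 1.78, -2.05], None, [0.02, 0.48, 1.98, 0.55, 0.71, 2.85], [-0.05, 0.31, 1.92, 0.44, 0.93, 2.94]]
```

Run:
```python
from h import *
R0=tool(-np.pi/4,1)
g0=O+A*.060;g0[2]=.031
p,q=pose(g0,R0)
move_gripper(.088)
move_ptp(p+[0,0,.1],q)
print(current_clock(),current_position()-p, current_force())
f=servo_line(p,q,rate=.1,contact_N=8)
print(f,current_position()-p,current_force())
if not f:
    move_gripper(0.03)
    print(current_finger_gap())
    c=capture("scene");cv2.imwrite("pics/s1.png",c["image"])
print(current_clock(),current_force())
```

```text
3.7833 [ 0.00043249 -0.00078795  0.10017444] [ 0.40380939 -0.31984751 -0.34806404]
False [0.00038185 0.00021567 0.00051239] [0.48201415 0.57580233 0.7842842 ]
0.05625588030409439
5.5833 [-0.27949523  0.91328645  3.04119466]
```

View pics/s1.png

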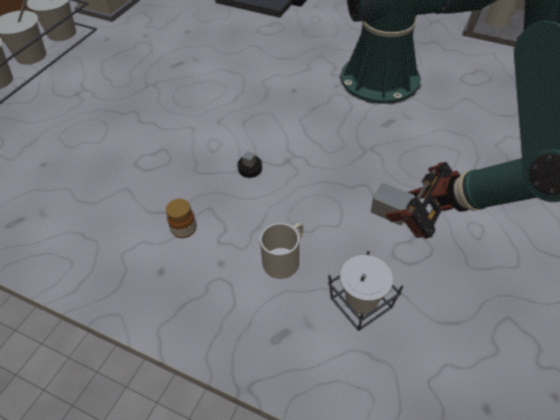

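Run:
```python
from h import *
g0=O+A*.060;g0[2]=.031
gt=np.array([.475,.12,0])
p,q=pose(g0+[0,0,.12],tool(-np.pi/4,1));servo_line(p,q,rate=.12)
print(current_finger_gap(),current_force())
for i in(1,2,3):
    f=i/3
    g=(1-f)*(g0+[0,0,.12])+f*(gt+[0,0,.12])
    move_ptp(*pose(g,tool(-np.pi/4+f*np.pi/2,1)))
print(current_clock(),current_finger_gap(),current_force())
c=capture("scene");cv2.imwrite("pics/s2.png",cv2.resize(c["image"][100:350,200:540],None,fx=2,fy=2))
for n in("top","scene"):
    if n=="top":c=capture("top")
    P=cloud(c);m=(abs(P[:,0]-gt[0])<.05)&(abs(P[:,1]-gt[1])<.06)&(P[:,2]>.03)
    S=P[m];print(n,np.round(np.percentile(S,[1,50,99],axis=0),3).tolist())
    N=S[(S[:,2]>.15)&(S[:,2]<.17)];print(len(N),np.round([N.min(0),N.max(0)],3).tolist() if len(N) else 0)
```

```text
0.056342654688430464 [-0.01910697  0.30692885 -2.14842001]
8.7667 0.05573180133101823 [ 0.16804631 -0.80674177 -2.32101669]
top [[0.426, 0.06, 0.12], [0.473, 0.101, 0.16], [0.523, 0.151, 0.214]]
906 [[0.433, 0.08, 0.15], [0.514, 0.148, 0.166]]
scene [[0.426, 0.06, 0.12], [0.473, 0.101, 0.16], [0.523, 0.151, 0.214]]
906 [[0.433, 0.08, 0.15], [0.514, 0.148, 0.166]]
```

View pics/s2.png

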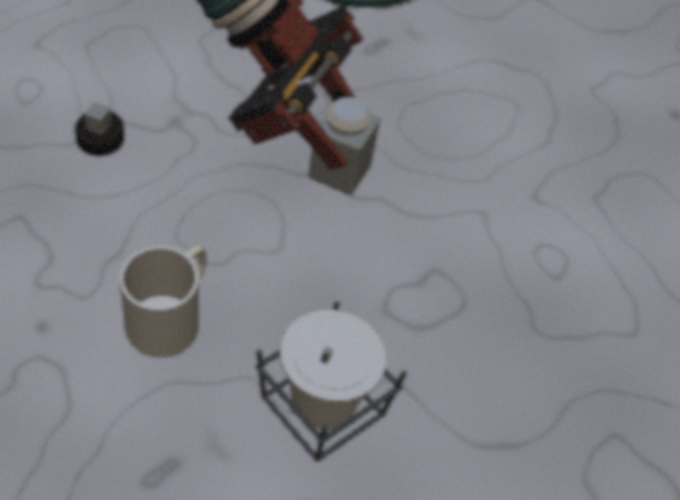

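Run:
```python
from h import *
gt=np.array([.475,.12,0]);R=tool(np.pi/4,1)
p,q=pose(gt+[0,0,.068],R);print(servo_line(p,q,rate=.1,contact_N=6))
p,q=pose(gt+[0,0,.052],R);print(servo_line(p,q,rate=.02,contact_N=6))
g=current_position()-R.as_matrix()[:,2]*.019
print(current_clock(),g,current_force(),current_torque())
np.save("g.npy",g)
move_gripper(.088)
print(current_force(),current_finger_gap())
p,q=pose(g-R.as_matrix()[:,2]*.12,R);print(servo_line(p,q,rate=.15,contact_N=8))
c=capture("scene");cv2.imwrite("pics/s3.png",cv2.resize(c["image"][100:350,200:540],None,fx=2,fy=2))
c=capture("top");cv2.imwrite("pics/t3.png",c["image"])
P=cloud(c);m=(abs(P[:,0]-gt[0])<.05)&(abs(P[:,1]-gt[1])<.06)&(P[:,2]>.01)&(P[:,2]<.11)
S=P[m];T=S[S[:,2]>.094];B=S[(S[:,2]>.074)&(S[:,2]<.085)]
print(len(T),cv2.minEnclosingCircle(T[:,:2].astype(np.float32)*1000),T.mean(0),T[:,2].std())
print(len(B),cv2.minAreaRect(B[:,:2].astype(np.float32)*1000))
print(current_clock())
```

```text
False
True
10.0333 [0.47526459 0.11995956 0.06020346] [-0.54249353 -0.45171888  2.77636127] [-0.07682617 -0.18708754  0.01836832]
[0.31519549 0.21053687 0.11039157] 0.08768869589958654
False
602 ((475.53607177734375, 123.12031555175781), 23.163230895996094) [0.47579918 0.12291911 0.09868763] 0.0018610441925156042
468 ((475.7588195800781, 123.67698669433594), (56.019927978515625, 55.77851867675781), 83.18022918701172)
11.7583
```

View pics/s3.png

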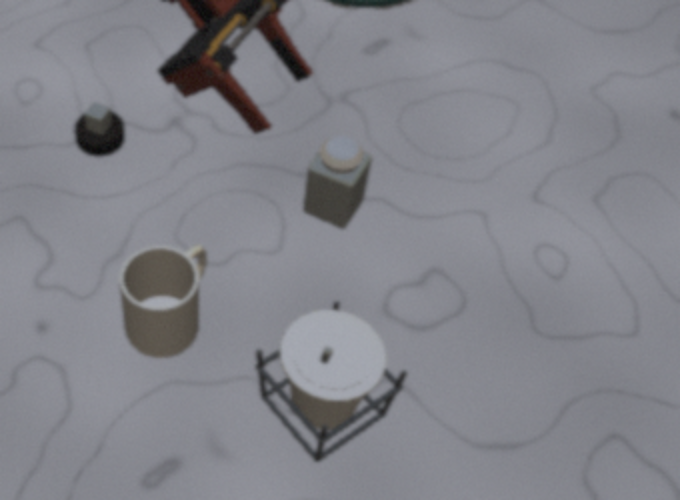

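View pics/t3.png

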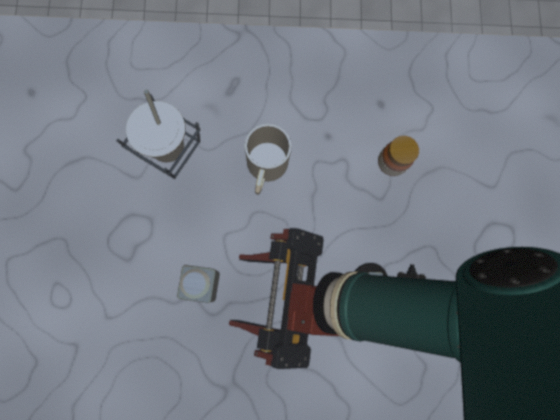

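Run:
```python
from h import *
p=current_position()
servo_line(p+[0,0,.06],rate=.2)
R=tool(0,1,np.array([0,1.,0]),np.array([1.,0,0])).as_quat()
k=np.array([.490,-.178,.027])
move_ptp(k+[0,0,.09],R)
f0=current_force();print(current_clock(),f0)
print(servo_line(k,R,rate=.1,contact_N=5),current_position()-k)
move_gripper(.015)
print(current_finger_gap(),current_force())
servo_line(k+[0,0,.15],R,rate=.15)
print(current_finger_gap(),current_force(),current_clock())
c=capture("scene");cv2.imwrite("pics/s4.png",cv2.resize(c["image"][60:310,160:500],None,fx=2,fy=2))
c=capture("top");P=cloud(c)
m=(abs(P[:,0]-.4757)<.05)&(abs(P[:,1]-.1232)<.05)&(P[:,2]<.12);S=P[m]
T=S[S[:,2]>.097];print(len(T),np.round(cv2.minEnclosingCircle(T[:,:2].astype(np.float32)*1000)[0],1),cv2.minEnclosingCircle(T[:,:2].astype(np.float32)*1000)[1],T.mean(0))
```

```text
13.1167 [-7.79718742e-01 -2.21852186e-02  4.50386666e-04]
False [ 0.00039693 -0.00021621  0.0004294 ]
0.023555248574862863 [-0.40887945 -0.03557019 -0.99831767]
0.02404395681114914 [-0.00154372 -0.44019753  0.00805561] 16.3167
497 [476.  122.6] 21.037939071655273 [0.47568752 0.12302832 0.09950375]
```

View pics/s4.png

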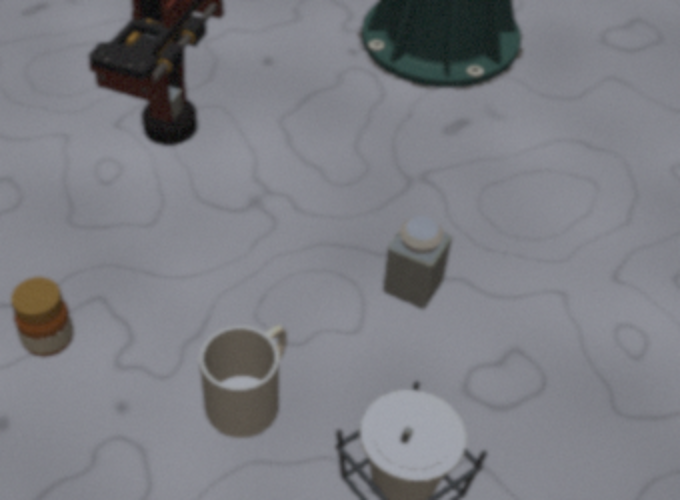

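Run:
```python
from h import *
R=tool(0,1,np.array([0,1.,0]),np.array([1.,0,0])).as_quat()
t=np.array([.4757,.1231,.20])
move_ptp(t,R)
print(current_clock(),current_finger_gap(),current_position()-t,current_force())
t[2]=.138;print(servo_line(t,R,rate=.1,contact_N=5))
sleep(.3);print(np.mean([current_force() for _ in range(5)],0))
t[2]=.112;print(servo_line(t,R,rate=.015,contact_N=3.5))
sleep(.3)
print(current_clock(),current_position(),current_force(),current_torque(),current_finger_gap())
for n in("scene","top"):
    c=capture(n);cv2.imwrite(f"pics/{n}5.png",c["image"])
c=cv2.imread("pics/scene5.png");cv2.imwrite("pics/s5.png",cv2.resize(c[60:310,200:540],None,fx=2,fy=2))
```

```text
17.575 0.02380991277166778 [ 0.00037458 -0.00074897 -0.00012821] [-0.1017326   0.01107527 -0.90828735]
False
[-0.77758568  1.17741039 -1.91518162]
True
20.1583 [0.47551304 0.1234217  0.11791201] [1.35459674 1.9246603  4.51057074] [ 0.40870129 -0.29049304  0.06890657] 0.024378032434046595
```

View pics/s5.png

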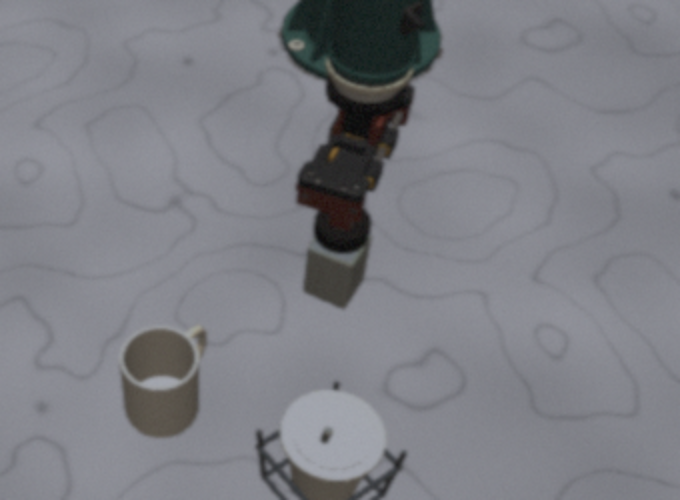

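```bash
cat >> h.py <<'E'
def F(n=8):
    r=[]
    for _ in range(n): r.append(current_force());sleep(.02)
    return np.mean(r,0)
E
python3 - <<'E'
from h import *
R=tool(0,1,np.array([0,1.,0]),np.array([1.,0,0])).as_quat()
move_gripper(.06)
p=current_position();t=np.array([.4757,.1231,.175])
print(servo_line(t,R,rate=.1,contact_N=6))
move_gripper(0);print(current_finger_gap(),current_position(),current_clock())
cv2.imwrite("pics/w.png",capture("wrist")["image"])
c=capture("top");P=cloud(c);cv2.imwrite("pics/t6.png",c["image"])
c=capture("scene");cv2.imwrite("pics/s6.png",cv2.resize(c["image"][60:310,200:540],None,fx=2,fy=2))
P2=cloud(c)
for Q in(P,P2):
    m=(abs(Q[:,0]-.4757)<.035)&(abs(Q[:,1]-.1232)<.035)&(Q[:,2]<.15)&(Q[:,2]>.105);S=Q[m]
    K=S[S[:,2]>.137];print(len(S),len(K),K.mean(0) if len(K) else 0)
    L=S[S[:,2]<.12]
    if len(L):print(cv2.minEnclosingCircle(L[:,:2].astype(np.float32)*1000),np.median(L[:,2]))
print("f",F())
E
```

```text
False
0.000476831222614538 [0.47569512 0.12310491 0.17503286] 22.7083
348 5 [0.4792938  0.11326521 0.14002649]
((475.1505432128906, 110.3248291015625), 27.568958282470703) 0.11273103666662096
545 98 [0.47584378 0.1262355  0.13983684]
((476.30975341796875, 126.51241302490234), 31.788562774658203) 0.11225360818637074
f [ 0.31313477 -0.26042485 -0.20812973]
```

View pics/w.png

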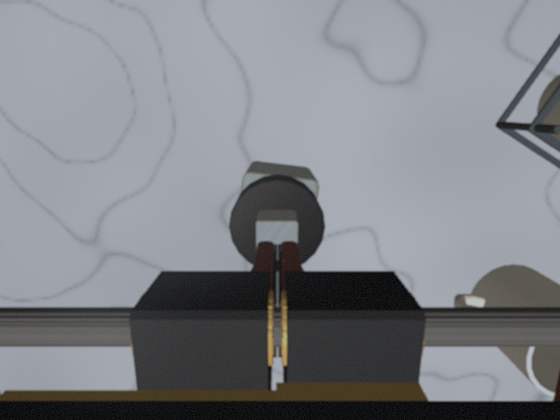

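View pics/s6.png

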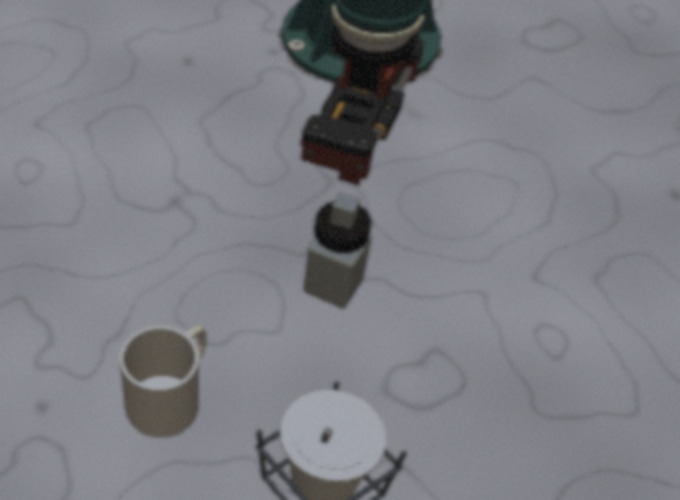

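Run:
```python
from h import *
c=capture("wrist");P=cloud(c)
m=(abs(P[:,0]-.4757)<.04)&(abs(P[:,1]-.1232)<.045)&(P[:,2]<.15)&(P[:,2]>.06);S=P[m]
for lo,hi in((.137,.146),(.108,.118),(.074,.084)):
    K=S[(S[:,2]>lo)&(S[:,2]<hi)]
    if len(K):print(lo,len(K),np.round([K.min(0),np.median(K,0),K.max(0)],4).tolist())
c=capture("scene");P=cloud(c)
m=(abs(P[:,0]-.4757)<.04)&(abs(P[:,1]-.1232)<.045)&(P[:,2]<.15)&(P[:,2]>.137);K=P[m]
print(len(K),np.round([K.min(0),np.median(K,0),K.max(0)],4).tolist())
```

```text
0.137 1006 [[0.4642, 0.1155, 0.137], [0.4764, 0.1297, 0.1427], [0.4884, 0.1355, 0.1449]]
0.108 4450 [[0.4454, 0.0978, 0.108], [0.4764, 0.1333, 0.1149], [0.5073, 0.1543, 0.118]]
0.074 473 [[0.451, 0.1344, 0.074], [0.4699, 0.1482, 0.0797], [0.507, 0.1538, 0.0832]]
98 [[0.4609, 0.1139, 0.1372], [0.4764, 0.1264, 0.14], [0.4891, 0.1382, 0.1438]]
```

Run:
```python
from h import *
R=tool(0,1,np.array([0,1.,0]),np.array([1.,0,0])).as_quat()
t=np.array([.4761,.1232,.150]);servo_line(t,R,rate=.06,contact_N=6)
f0=F(20);np.save("f0.npy",f0);print("base",f0)
t[2]=.136;print(servo_line(t,R,rate=.012,contact_N=3))
z=current_position()[2];print("contact",z,F(5)-f0)
cmd=z
for i in range(30):
    cmd-=.0005;t[2]=cmd
    servo_line(t,R,rate=.01)
    f=F(6)-f0;z2=current_position()[2]
    print(round(cmd*1000,2),round(z2*1000,2),np.round(f,1),round(current_clock(),1))
    if f[2]>22: print("stop");break
    if z2<.1345 and f[2]>8.5:break
    if current_clock()>45:break
np.save("t.npy",t)
```

```text
base [-0.07144161 -0.04746097 -0.0060209 ]
True
contact 0.14119159165480114 [0.32679007 0.55803324 3.36877155]
140.69 140.99 [0.1 0.1 5.2] 25.2
140.19 140.7 [0.3 0.  6.3] 25.5
139.69 140.42 [0.6 0.6 7.7] 25.9
139.19 140.03 [0.5 0.4 8.2] 26.2
138.69 139.67 [1.3 0.2 8.4] 26.6
138.19 138.72 [0.5 0.4 5.9] 26.9
137.69 137.97 [1.4 0.8 4.4] 27.3
137.19 136.64 [ 0.2 -0.1  0. ] 27.6
136.69 136.61 [-0.2  0.1  0. ] 28.0
136.19 136.2 [-0.  -0.1  0.3] 28.3
135.69 135.66 [ 0.1 -0.2  0.3] 28.7
135.19 135.17 [0.3 0.1 0.1] 29.0
134.69 134.66 [ 0.   0.2 -0.1] 29.4
134.19 134.15 [ 0.2 -0.  -0. ] 29.7
133.69 133.67 [0.4 0.1 0.1] 30.1
133.19 133.38 [-0.6  0.3  3. ] 30.4
132.69 133.34 [-1.5  0.   8.4] 30.8
132.19 133.33 [-2.8 -0.5 13.1] 31.1
```

Run:
```python
from h import *
t=np.load("t.npy");f0=np.load("f0.npy")
R=tool(0,1,np.array([0,1.,0]),np.array([1.,0,0])).as_quat()
print(F(15)-f0)
t[2]+=.00022;servo_line(t,R,rate=.005)
for _ in range(3):print(np.round(F(15)-f0,2),np.round(current_position()*1000,2))
np.save("t.npy",t)
for n in("wrist","scene","top"):
    c=capture(n);P=cloud(c)
    cv2.imwrite(f"pics/{n}8.png",c["image"] if n!="scene" else cv2.resize(c["image"][60:310,100:440],None,fx=2,fy=2))
    for l,lo,hi in(("lid face",.095,.118),):
        K=P[(abs(P[:,0]-.4761)<.033)&(abs(P[:,1]-.1332)<.022)&(P[:,2]>lo)&(P[:,2]<hi)]
        if len(K):print(n,l,len(K),np.median(K[:,2]),np.percentile(K[:,2],95))
    if n!="wrist":
        for q in("mug","jam_jar","caddy"):
            for s in silhouettes(n,q)[:1]:
                B=cloud(c,s["region"])
                if len(B): print(n,q,np.round(s["xy"]),np.round(np.median(B,0),3))
print(current_clock())
```

```text
[-2.74683535 -0.31217257 13.03989954]
[-2.31 -0.44 10.94] [476.48 123.24 133.32]
[-2.34 -0.16 11.08] [476.46 123.24 133.31]
[-2.29 -0.39 10.88] [476.46 123.24 133.32]
wrist lid face 5607 0.10656945491017747 0.10802412015567674
scene lid face 311 0.1042710224054002 0.11314662258802424
scene mug [280. 248.] [0.707 0.016 0.052]
scene jam_jar [181. 217.] [ 0.727 -0.216  0.053]
scene caddy [364. 287.] [0.745 0.207 0.1  ]
top mug [210. 281.] [0.475 0.1   0.104]
top jam_jar [399. 156.] [ 0.708 -0.221  0.072]
32.825
```

View pics/scene8.png

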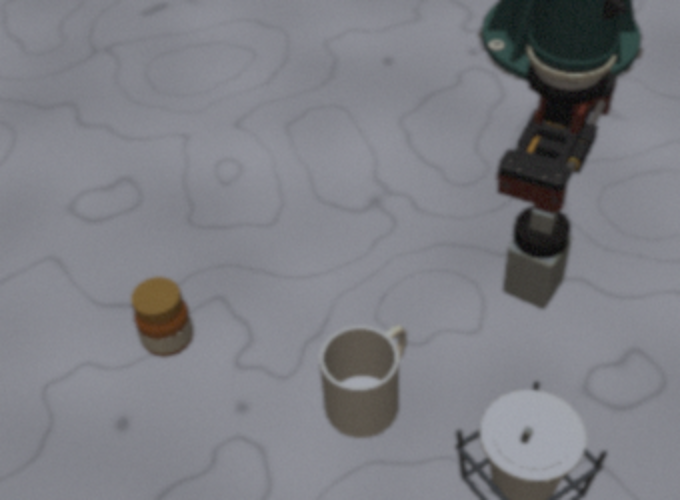

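View pics/wrist8.png

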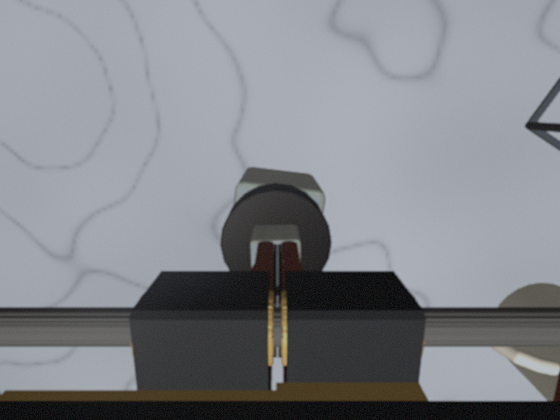

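Run:
```python
from h import *
f0=np.load("f0.npy");print(F(10)-f0,current_position(),current_clock())
close_job()
```

```text
[-2.23455034 -0.25762973 11.18465932] [0.47645601 0.12323267 0.1333113 ] 32.9917
the job is handed in; nothing more can be done
```

The canister is standing upright with its lid snapped home. I handed the job in at 33 s with the arm still pressing down on the knob.

- **Canister:** I gripped it across its flat sides, turned it upright, lowered it to light contact with the counter and let it go. The cameras showed it standing at about (0.476, 0.123) m with its neck top at 0.0995 m.
- **Lid:** I set it on the neck by the knob, let go, and pressed on the knob top with closed fingers. The force climbed to about 8.4 N and dropped suddenly, then hit a hard stop with the fingertips at 133.3 mm (133 mm expected for the knob top). The wrist camera put the lid's upper face at about 106.6 mm, and 105 mm is expected when home.
- **Final push:** The force reached 13 N at the hard stop, so I eased it by a fraction of a millimetre without losing contact. The last reading was about 11 N down, with about 2 N sideways from friction.
- **Bystanders:** In the scene camera the mug, jam jar and caddy were unmoved to within 1 mm. The top camera agreed for the jar. It returned no caddy, and it labelled the canister and gripper as the mug, which I set aside as a false detection.

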